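Roll the firming roller back to its parking stripe

TASK

The wooden firming roller has been left where the next seed tray has to go. Roll it along the rubber mat by pushing on its top half with your fingertips, without ever lifting it or pushing it below its middle, until it comes to rest squarely over the middle of the yellow stripe, then take your hand away. Do not disturb the two pots and the jar.

Things in the scene. Friction and masses are not known exactly. Their poses are not given: they have to be found in the camera images.
- roller: Solid wooden cylinder lying on the mat, 100 mm diameter, 150 mm long, about 0.7 kg, green bands and ends, steel axle stub (16 mm thick, 12 mm long) on each end. Origin at the middle on its axis, 54 mm above the bench (its top: 104 mm). y runs along its axis; x, z turn as it rolls, z up at the start. It rolls half as far as a fingertip pressed lightly on its top moves (friction about 0.6).
- stripe: Yellow parking stripe painted flat on the mat, 30 mm wide, 250 mm long (longer than the roller, so its ends stay in sight). Origin at its middle, 4 mm above the bench. y runs along its length, where the roller's axis should lie; x across it, along the rolling direction. The roller starts nearly parallel to it (within 4 degrees), 120 to 220 mm away, on either side.
- mat: Black rubber mat fixed to the bench, 4 mm thick, 460 mm along y (the rolling direction) and 260 mm along x. Origin at the centre of its underside. It gives some rolling resistance: the roller let go at 100 mm/s coasts about 20 mm and stops by itself.
- black_pot: Bystander: empty black plastic pot standing upright, 76 mm across, 75 mm tall, past one end of the rolling path. Origin at the centre of its underside.
- clay_pot: Bystander: empty terracotta pot standing upright, 84 mm across, 80 mm tall, past the other end of the rolling path. Origin at the centre of its underside.
- jar: Bystander: jar with a green lid standing upright, 60 mm across, 85 mm tall, on the bench beyond the mat's far edge. Origin at the centre of its underside.
There are look-alikes about, which are no part of the job. Of the things shaped like the roller, the wooden one is meant.

How it is judged:
By the outcome, as a careful person would: the job done as asked, in the order asked, and still so for the second after the job is handed in, with the robot touching nothing.
It also fails if it takes over 72 s, if anything falls off the work surface, if the arm or the gripper's body presses on something with over 40 N, if the wrist force passes 120 N, or if a joint passes its speed limit or range.

ROBOT

A 7-joint arm with a two-finger parallel gripper is mounted at the origin on the work surface. World frame = base frame: x ahead of the robot, y to its left, z up, the work surface at z = 0. Lengths are in m, angles in rad, forces in N, time in s.
With the tool pointing down it reaches from about 0.4 to 0.875 m from the base axis. Payload 19.3 kg.
Tool frame: the origin (TCP) lies on the centre line of the jaws, within the pads' length; the fingertips stand r.nose_length ahead of it and the grasp point (between the pads) lies 6 mm ahead of it (r.nose_length is the distance from the TCP to the fingertips, in m); z points along the fingers, y is the line along which they close (so a half turn about z gives the same grasp; the last joint's range is limited). The gripper opens to 85 mm and grips with 20 to 120 N. Pads are 22 mm wide; open, the fingers measure 114 mm over their backs; the gripper's body (76 mm by 85 mm) begins 54 mm behind the grasp point. The pads swing forward as they close: fully open they stand 13 mm farther back than shut.
Start: joints at [-1.322, 0.521, -0.036, 1.599, 0.021, 1.021, -0.113], TCP at [0.196, 0.593, 0.219] pointing down, gripper open.
Joint ranges: [-2.91, 2.91], [-0.3, 2.13], [-1.5, 1.42], [0.17, 2.43], [-1.26, 4.41], [0.16, 1.93], [-2.52, 2.52]. Speed limits (rad/s): [1.89, 1.89, 2.39, 2.39, 3.01, 3.01, 3.01].

INTERFACE

Orientations are given as a unit quaternion [w, x, y, z].
In Python, from station import telemetry, eyes, r gives the robot as it stands.
- The arm moves only by the tool apply_moves, never from a script. Its argument "commands" is a list of rows, each an object of numbers: "jaw": the closure, from 0 (fully open) to 1 (shut); "tx", "ty", "tz": the shift along the tool's x, y, z in units of 30 mm (1.0 is 30 mm); "rx", "ry", "rz": the turn, a rotation vector about the tool's x, y, z in degrees. A call has 1 to 20 rows; each row is the pose to reach, as a shift and turn from the pose commanded when the call began, along the tool's axes at that moment; what a row does not reach only later rows make up. A row lasts 1/12 s, in which the tool goes at most 41.7 mm and 7.16 degrees, less where a joint would pass 70% of its speed; a pose out of reach is approached as far as the arm can. A call with a gripper value outside its range is refused whole. The fingers move at their own pace and stop on an object; "grip_force" is the grip in N (left out, the last holds). Time passes only in rows, so rows that repeat a pose let the fingers close. It gives the time, the measured TCP pose, the force, the opening and the grip force at its end, in the units of the state.
- telemetry.read_state(): the state, without advancing time (a new reading comes with each control period).
- eyes.camera(name): name is "scene" or "top" or "wrist"; returns a dict with "pixels" (480x640x3 uint8, blue, green, red), "depth" (480x640 float32, m along the optical axis (not along the pixel's ray), 0 where there is no reading), "K" (3x3 intrinsics, pixels), "k1" (the pictures are not rectified: a ray, as slopes to the right and down, at radius r is drawn at 1 + k1 r^2 times it, then the intrinsics apply), "xyz" and "rotation" of the camera in the world; the wrist camera has in their place "tool_from_camera" (4x4, takes a point from camera to tool coordinates, whose origin is the TCP and whose axes are the flange's). Camera axes: x right, y down, z forward; pixel columns grow to the right and rows downward; lengths in m; the calibration is good to about 2 mm. A picture is of the moment at which its call begins: read the wrist's pose just before it.
- r.sign_off(): hands the job in; it is judged then, once.
The state is a dict: "t": time; "joint_pos": joint angles; "qd": joint speeds; "tau": joint torques, N m; "ee_pos": TCP position; "tcp_rot": TCP orientation; "force": force on the tool from outside, world axes, zero at the start; "moment": the same for the moment, N m; "finger_gap": finger opening in m; "grip_force": force on a finger pad.
Only numpy, scipy, OpenCV 4.12 (cv2) and the standard library are available. Lean on these libraries where they do the work, as an engineer would, in place of code of your own. Each camera call takes 0.05 s, during which the arm holds its last target. There are 200 camera calls.

## Working session

There is one attempt and no reset: what is moved stays moved. The work goes in short steps, Python scripts to look and compute and a tool call to move; the robot and the scene stay as the last step left them, time stands still between calls to the robot, and variables do not carry over. Pictures are saved under pics/ and viewed, at most 10 in all, crops included, and the job is handed in when it is done.

Besides the shell and the picture viewer there is one more tool, called as a command line: name --argument value ..., lists and objects as JSON in quotes. apply_moves: Moves the arm, as the interface text tells. Its arguments: {"type":"object","properties":{"commands":{"type":"array","items":{"type":"object","properties":{"jaw":{"type":"number"},"tx":{"type":"number"},"ty":{"type":"number"},"tz":{"type":"number"},"rx":{"type":"number"},"ry":{"type":"number"},"rz":{"type":"number"}}}},"grip_force":{"type":"number"}},"required":["commands"]}

```bash
mkdir -p pics; ls; cat > h.py <<'E'
import numpy as np,cv2
from station import telemetry,eyes,r
def pts(c,uv):
    "world points from depth at pixels (u,v)"
    uv=np.atleast_2d(np.array(uv,float)); s=ray(c,uv)
    d=np.array([np.median(c['depth'][int(v)-1:int(v)+2,int(u)-1:int(u)+2]) for u,v in uv])
    return np.array(c['xyz'])+(s*d[:,None])@np.array(c['rotation']).T
def ray(c,uv):
    K=np.array(c['K']); p=np.c_[(uv[:,0]-K[0,2])/K[0,0],(uv[:,1]-K[1,2])/K[1,1]]
    q=p.copy()
    for _ in range(20): q=p/(1+c['k1']*(q**2).sum(1,keepdims=True))
    return np.c_[q,np.ones(len(q))]
def plane(c,uv,z):
    uv=np.atleast_2d(np.array(uv,float)); d=ray(c,uv)@np.array(c['rotation']).T; o=np.array(c['xyz'])
    return o+d*((z-o[2])/d[:,2])[:,None]
E
python3 - <<'E'
from h import *
for n in('top','scene'):
    c=eyes.camera(n); cv2.imwrite(f'pics/{n}1.png',c['pixels']); np.savez(f'{n}1.npz',**c); print(n,c['xyz'],np.shape(c['rotation']),c['k1'],c['K'])
s=telemetry.read_state(); print(s['t'],s['ee_pos'],s['tcp_rot'],s['finger_gap'],s['force'],r.nose_length)
E
```

```text
pics
top [0.50793995 0.01816495 1.21527103] (4,) -0.13135674603639863 [[535.47585416   0.         315.54537328]
 [  0.         535.47585416 228.189437  ]
 [  0.           0.           1.        ]]
scene [ 1.18135994 -0.72959448  0.8460743 ] (4,) -0.11621967203452821 [[563.30485887   0.         322.51785105]
 [  0.         563.30485887 242.77403274]
 [  0.           0.           1.        ]]
0.1 [0.19585757 0.59322173 0.21831196] [-1.41521809e-05  1.58725264e-01  9.87322675e-01 -4.74479237e-04] 0.0854706379651636 [-0.11728003 -0.4233092  -0.29022435] 0.025
```

View pics/top1.png

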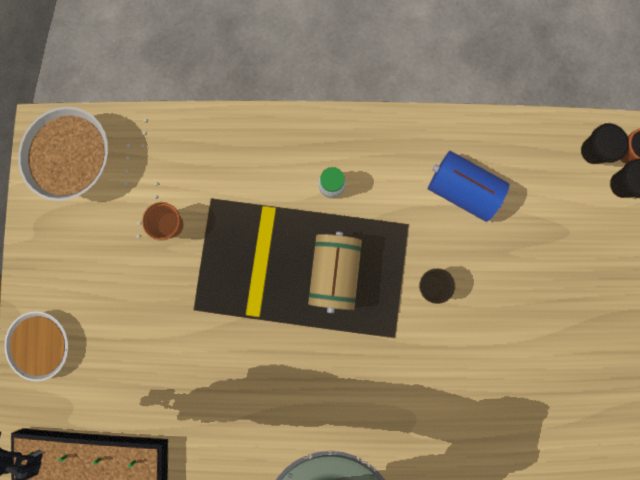

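View pics/scene1.png

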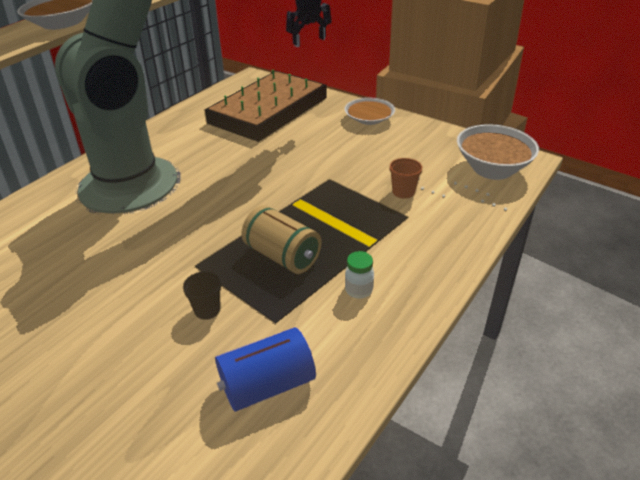

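Top view: the wooden roller is at (335,272) on the mat, and the blue cylinder look-alike is at (468,186). The stripe runs from (268,207) to (253,316). Clay pot at (162,221), black pot at (437,286), jar at (332,180). Two things could be taken for the roller: the wooden one at (335,272) and the blue one at (468,186). I choose the wooden one, with green bands and on the mat.

```bash
cat >> h.py <<'E'
from scipy.spatial.transform import Rotation as R
def cam(n):
    c=dict(eyes.camera(n)); return fix(c)
def fix(c):
    q=c['rotation']; c['rotation']=R.from_quat([q[1],q[2],q[3],q[0]]).as_matrix(); return c
def cloud(c):
    v,u=np.nonzero(c['depth']>0); uv=np.c_[u,v].astype(float)
    P=np.array(c['xyz'])+(ray(c,uv)*c['depth'][v,u][:,None])@c['rotation'].T
    return P,c['pixels'][v,u].astype(int)
def rect(P):
    (cx,cy),(w,h),a=cv2.minAreaRect(P[:,:2].astype(np.float32)*1000)
    if w<h: w,h,a=h,w,a+90
    return np.round([cx,cy,w,h,(a+90)%180-90],1)
def measure(c):
    P,b=cloud(c)
    near=(abs(P[:,0]-.5)<.25)&(abs(P[:,1])<.3)
    y=near&(b[:,2]>150)&(b[:,1]>130)&(b[:,0]<70)&(P[:,2]<.02)
    S=rect(P[y]); out={'stripe':S,'stripe_z':np.median(P[y,2])}
    # roller: points 60..115mm high, near stripe normal, on mat
    rm=near&(P[:,2]>.075)&(P[:,2]<.115)&(abs(P[:,1]+.02)<.16)&(abs(P[:,0]-.44)<.1)
    out['roller_top']=rect(P[rm]); out['top_z']=np.percentile(P[rm,2],98)
    return out,P,b
E
python3 - <<'E'
from h import *
for n in('top','scene'):
    c=fix(dict(np.load(n+'1.npz'))); c['k1']=float(c['k1']); m,P,b=measure(c); print(n,m)
    if n=='top':
        print(pts(c,[(335,272),(340,235),(331,308),(162,221),(437,286),(332,180),(210,200),(408,224),(396,336),(195,310)]).round(3))
        cv2.imwrite('pics/crop.png',cv2.resize(c['pixels'][195:345,190:415],None,fx=3,fy=3))
E
```

```text
top {'stripe': array([569.4, 167.1, 247.9,  30.9,  -7.4]), 'stripe_z': np.float64(0.004676871922617121), 'roller_top': array([506.1,   2.8,  92.5,  72.6,  86. ]), 'top_z': np.float64(0.10627304525072298)}
[[ 0.543 -0.001  0.103]
 [ 0.624 -0.011  0.064]
 [ 0.467  0.006  0.062]
 [ 0.657  0.399  0.005]
 [ 0.518 -0.233  0.004]
 [ 0.741  0.008  0.085]
 [ 0.707  0.289  0.003]
 [ 0.658 -0.168  0.001]
 [ 0.405 -0.142 -0.001]
 [ 0.454  0.314  0.002]]
scene {'stripe': array([569.8, 167.5, 251. ,  36.5,  -7.2]), 'stripe_z': np.float64(0.005486272122114055), 'roller_top': array([504.7,  -2.7,  85.3,  75.9,  85.1]), 'top_z': np.float64(0.1061760428266873)}
```

View pics/crop.png

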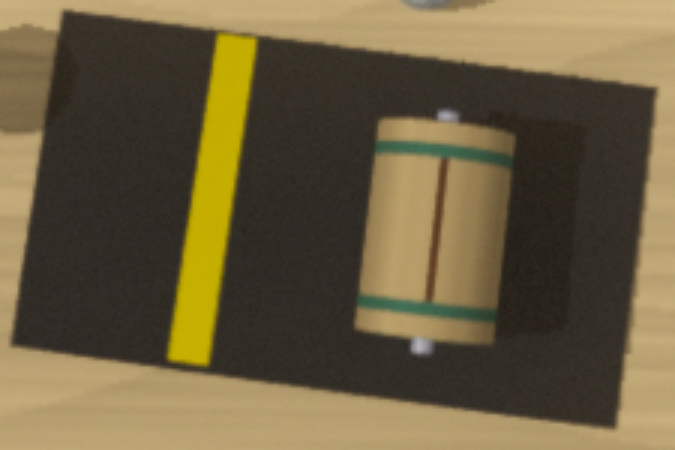

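The crop confirms it: a wooden roller with green bands and steel stubs, its brown line on top, and the stripe left of it. Next I refine the roller axis and find where the fingertips really are with the jaws open.

```bash
cat >> h.py <<'E'
def roller(P,b,m,x0=.43,x1=.66):
    "fit axis in xy from points high on the cylinder by least squares: circle of 50 mm radius across"
    a=np.radians(m['stripe'][4]); A=np.array([np.cos(a),np.sin(a)]); N=np.array([-A[1],A[0]]); S=m['stripe'][:2]/1000
    q=(P[:,:2]-S); u=q@A; v=q@N
    k=(abs(u)<.09)&(P[:,2]>.075)&(P[:,2]<.115)&(abs(v)<.26)
    from scipy.optimize import least_squares
    u,v,z=u[k],v[k],P[k,2]
    f=lambda p: np.hypot(v-p[0]-p[1]*u,z-p[2])-.05
    s=least_squares(f,[np.median(v),0,.054],loss='soft_l1',f_scale=.002).x
    return dict(off_mm=s[0]*1e3,yaw_deg=np.degrees(s[1]),axis_z=s[2]*1e3,u_mid=1e3*(np.percentile(u,1)+np.percentile(u,99))/2,N=N,A=A,rms=np.std(f(s))*1e3)
E
python3 - <<'E'
from h import *
for n in('top','scene'):
    c=fix(dict(np.load(n+'1.npz'))); c['k1']=float(c['k1']); m,P,b=measure(c); print(n,roller(P,b,m))
    k=(np.hypot(P[:,0]-.196,P[:,1]-.593)<.09)&(P[:,2]>.12)&(P[:,2]<.4)
    if k.sum(): print(k.sum(),np.percentile(P[k,2],[0,1,2,5,10,20]).round(3))
    if n=='scene': print(np.unique(P[k][P[k,2]<.235].round(3)[::12],axis=0)[:25])
E
```

```text
top {'off_mm': np.float64(-169.06711855531657), 'yaw_deg': np.float64(2.7986518039785953), 'axis_z': np.float64(53.551974111666716), 'u_mid': np.float64(1.7225692111765556), 'N': array([0.1287956 , 0.99167116]), 'A': array([ 0.99167116, -0.1287956 ]), 'rms': np.float64(72.51479447157952)}
987 [0.243 0.248 0.254 0.264 0.287 0.299]
scene {'off_mm': np.float64(-168.82615026998826), 'yaw_deg': np.float64(2.4739088080029754), 'axis_z': np.float64(53.962772017232034), 'u_mid': np.float64(-0.1595480887955636), 'N': array([0.12533323, 0.9921147 ]), 'A': array([ 0.9921147 , -0.12533323]), 'rms': np.float64(76.48140948607758)}
1208 [0.243 0.247 0.251 0.26  0.274 0.296]
[]
```

```bash
python3 - <<'E'
from h import *
c=fix(dict(np.load('scene1.npz'))); c['k1']=float(c['k1'])
g=c['pixels'][0:60,270:350]; cv2.imwrite('pics/g.png',cv2.resize(g,None,fx=8,fy=8,interpolation=0))
P,b=cloud(c)
k=(np.hypot(P[:,0]-.196,P[:,1]-.593)<.13)&(P[:,2]>.12)
Q=P[k][np.argsort(P[k,2])]; print(k.sum(),Q[:200:12].round(3))
# where TCP/tips project
for p in([.196,.593,.193],[.196,.593,.218],[.196+.0155,.593+.047,.193],[.196-.0155,.593-.047,.193]):
    q=(np.array(p)-c['xyz'])@c['rotation']; s=q[:2]/q[2]; s=s*(1+c['k1']*(s@s)); print(p,(s*c['K'][0,0]+c['K'][:2,2]).round())
E
```

```text
1208 [[0.208 0.639 0.243]
 [0.211 0.635 0.247]
 [0.201 0.639 0.25 ]
 [0.222 0.641 0.254]
 [0.186 0.539 0.257]
 [0.184 0.546 0.26 ]
 [0.221 0.643 0.262]
 [0.19  0.544 0.265]
 [0.192 0.546 0.268]
 [0.219 0.645 0.271]
 [0.206 0.638 0.273]
 [0.215 0.631 0.277]
 [0.187 0.535 0.279]
 [0.217 0.633 0.283]
 [0.218 0.658 0.285]
 [0.187 0.545 0.288]
 [0.189 0.529 0.29 ]]
[0.196, 0.593, 0.193] [309.  59.]
[0.196, 0.593, 0.218] [309.  51.]
[0.21150000000000002, 0.64, 0.193] [322.  55.]
[0.1805, 0.5459999999999999, 0.193] [296.  63.]
```

View pics/g.png

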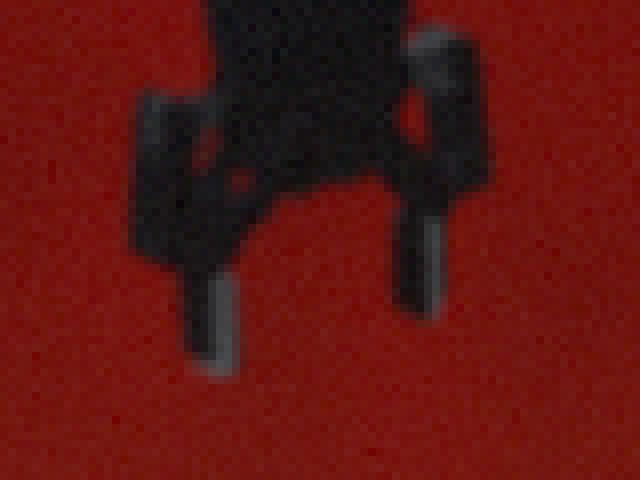

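Both views put the open fingertips at z≈0.243 when TCP z=0.218, so I will check this again up close. First I move behind the roller, high up.

apply_moves --commands '[{"tx":-4.5,"ty":-4.5,"rz":20},{"tx":-9,"ty":-9,"rz":40},{"tx":-13.5,"ty":-13.5,"rz":60},{"tx":-17.9,"ty":-17.9,"rz":79},{"tx":-17.9,"ty":-17.9,"rz":79},{"tx":-17.9,"ty":-17.9,"rz":79},{"tx":-17.9,"ty":-17.9,"rz":79},{"tx":-17.9,"ty":-17.9,"rz":79},{"tx":-17.9,"ty":-17.9,"rz":79},{"tx":-17.9,"ty":-17.9,"rz":79},{"tx":-17.9,"ty":-17.9,"rz":79},{"tx":-17.9,"ty":-17.9,"rz":79},{"tx":-17.9,"ty":-17.9,"rz":79},{"tx":-17.9,"ty":-17.9,"rz":79},{"tx":-17.9,"ty":-17.9,"rz":79},{"tx":-17.9,"ty":-17.9,"rz":79},{"tx":-17.9,"ty":-17.9,"rz":79},{"tx":-17.9,"ty":-17.9,"rz":79},{"tx":-17.9,"ty":-17.9,"rz":79},{"tx":-17.9,"ty":-17.9,"rz":79}]'

```text
schema error: expected keys jaw, tx, ty, tz, rx, ry, rz
```

apply_moves --commands '[{"jaw":0,"tx":-9,"ty":-9,"tz":0,"rx":0,"ry":0,"rz":40},{"jaw":0,"tx":-17.9,"ty":-17.9,"tz":0,"rx":0,"ry":0,"rz":79},{"jaw":0,"tx":-17.9,"ty":-17.9,"tz":0,"rx":0,"ry":0,"rz":79},{"jaw":0,"tx":-17.9,"ty":-17.9,"tz":0,"rx":0,"ry":0,"rz":79},{"jaw":0,"tx":-17.9,"ty":-17.9,"tz":0,"rx":0,"ry":0,"rz":79},{"jaw":0,"tx":-17.9,"ty":-17.9,"tz":0,"rx":0,"ry":0,"rz":79},{"jaw":0,"tx":-17.9,"ty":-17.9,"tz":0,"rx":0,"ry":0,"rz":79},{"jaw":0,"tx":-17.9,"ty":-17.9,"tz":0,"rx":0,"ry":0,"rz":79},{"jaw":0,"tx":-17.9,"ty":-17.9,"tz":0,"rx":0,"ry":0,"rz":79},{"jaw":0,"tx":-17.9,"ty":-17.9,"tz":0,"rx":0,"ry":0,"rz":79},{"jaw":0,"tx":-17.9,"ty":-17.9,"tz":0,"rx":0,"ry":0,"rz":79},{"jaw":0,"tx":-17.9,"ty":-17.9,"tz":0,"rx":0,"ry":0,"rz":79},{"jaw":0,"tx":-17.9,"ty":-17.9,"tz":0,"rx":0,"ry":0,"rz":79},{"jaw":0,"tx":-17.9,"ty":-17.9,"tz":0,"rx":0,"ry":0,"rz":79},{"jaw":0,"tx":-17.9,"ty":-17.9,"tz":0,"rx":0,"ry":0,"rz":79},{"jaw":0,"tx":-17.9,"ty":-17.9,"tz":0,"rx":0,"ry":0,"rz":79},{"jaw":0,"tx":-17.9,"ty":-17.9,"tz":0,"rx":0,"ry":0,"rz":79},{"jaw":0,"tx":-17.9,"ty":-17.9,"tz":0,"rx":0,"ry":0,"rz":79},{"jaw":0,"tx":-17.9,"ty":-17.9,"tz":0,"rx":0,"ry":0,"rz":79},{"jaw":0,"tx":-17.9,"ty":-17.9,"tz":0,"rx":0,"ry":0,"rz":79}]'

```text
t: 1.77
ee_pos: [0.538, -0.0884, 0.2184]
tcp_rot: [0.0, 0.752, 0.659, -0.001]
force: [-1.0, 0.1, 0.1]
finger_gap: 0.0856
grip_force: 0.0
```

```bash
python3 - <<'E'
from h import *
s=telemetry.read_state(); e=np.array(s['ee_pos']); q=s['tcp_rot']; T=R.from_quat([q[1],q[2],q[3],q[0]]).as_matrix()
c=cam('scene'); cv2.imwrite('pics/s2.png',c['pixels'])
P,b=cloud(c); L=(P-e)@T
k=(abs(L[:,0])<.06)&(abs(L[:,1])<.08)&(L[:,2]<.09)&(L[:,2]>-.06)&(P[:,2]>.12)
o=np.argsort(-L[k,2]); print(e,k.sum(),(L[k][o][:160:10]*1e3).round())
w=eyes.camera('wrist'); print(w['tool_from_camera'].round(3)); cv2.imwrite('pics/w2.png',w['pixels'])
E
```

```text
[ 0.53795678 -0.08836091  0.21842524] 317 [[ -5. -44. -25.]
 [  3. -44. -27.]
 [ -7. -43. -28.]
 [ 12. -45. -30.]
 [ 10. -44. -31.]
 [-10.  47. -33.]
 [  9. -43. -34.]
 [ -8. -43. -36.]
 [ -2.  55. -37.]
 [  3.  53. -38.]
 [  1. -42. -39.]
 [  6.  56. -40.]
 [ -7. -40. -41.]
 [  3.  56. -42.]
 [ -7.  56. -43.]
 [ -9. -41. -44.]]
[[-0.    -0.954 -0.299  0.077]
 [ 1.    -0.001  0.001 -0.001]
 [-0.001 -0.299  0.954 -0.155]
 [ 0.     0.     0.     1.   ]]
```

View pics/s2.png

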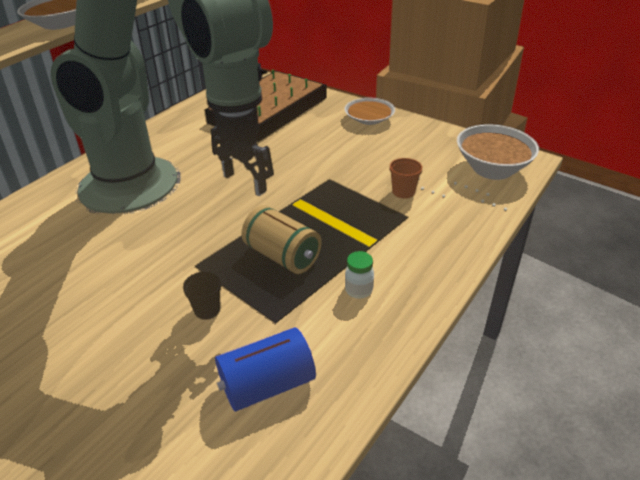

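The gripper is behind the roller, tips at about (229,175) and (261,190). Depth puts the tips 25 mm above the reported TCP. I go down part way and check again.

apply_moves --commands '[{"jaw":0,"tx":0,"ty":0.2,"tz":1.5,"rx":0,"ry":0,"rz":0},{"jaw":0,"tx":0,"ty":0.2,"tz":3,"rx":0,"ry":0,"rz":0},{"jaw":0,"tx":0,"ty":0.2,"tz":3,"rx":0,"ry":0,"rz":0},{"jaw":0,"tx":0,"ty":0.2,"tz":3,"rx":0,"ry":0,"rz":0},{"jaw":0,"tx":0,"ty":0.2,"tz":3,"rx":0,"ry":0,"rz":0}]'

```text
t: 2.28
ee_pos: [0.5437, -0.0851, 0.1301]
tcp_rot: [0.0, 0.75, 0.661, 0.0]
force: [-0.3, 1.0, 1.1]
finger_gap: 0.0856
grip_force: 0.0
```

```bash
cat > look.py <<'E'
from h import *
import sys
s=telemetry.read_state(); e=np.array(s['ee_pos']); q=s['tcp_rot']; T=R.from_quat([q[1],q[2],q[3],q[0]]).as_matrix()
print('t',s['t'],'ee',e.round(4),'tooly deg',np.degrees(np.arctan2(T[1,1],T[0,1])).round(2),'F',np.round(s['force'],1))
c=cam('scene'); P,b=cloud(c); L=(P-e)@T
if len(sys.argv)>1: cv2.imwrite(sys.argv[1],c['pixels'])
dark=b.max(1)<95
k=dark&(abs(L[:,0])<.02)&(abs(abs(L[:,1])-.048)<.013)&(L[:,2]<.05)&(L[:,2]>-.06)&(P[:,2]>.03)
print('tip tool z, mm',np.sort(-L[k,2])[:60:8]*-1e3, 'world z',np.sort(P[k,2])[:60:8].round(3))
m,_,_=measure(c)
S=np.array([.5696,.1673]); a=np.radians(-7.3); A=np.array([np.cos(a),np.sin(a)]); N=np.array([-A[1],A[0]])
u=(P[:,:2]-S)@A; v=(P[:,:2]-S)@N
wood=((b[:,2]-b[:,0]>35)&(b[:,2]>90)|(b[:,1]>b[:,2]+15))&(P[:,2]>.07)&(P[:,2]<.115)&(abs(u)<.085)&(abs(v)<.26)
from scipy.optimize import least_squares
f=lambda p: np.hypot(v[wood]-p[0]-p[1]*u[wood],P[wood,2]-p[2])-.05
x=least_squares(f,[np.median(v[wood]),0,.054],loss='soft_l1',f_scale=.002).x
print('roller off mm %.1f yaw %.2f z %.1f n %d'%(x[0]*1e3,np.degrees(x[1]),x[2]*1e3,wood.sum()),'u',(np.percentile(u[wood],[1,99])*1e3).round())
print('tool in stripe frame mm u,v',((e[:2]-S)@A*1e3).round(1),((e[:2]-S)@N*1e3).round(1))
E
python3 look.py pics/s3.png
```

```text
t 2.2833 ee [ 0.5437 -0.0851  0.1301] tooly deg -7.23 F [-0.3  1.   1.1]
tip tool z, mm [-26.20260025 -29.04078972 -30.93010927 -32.39526536 -33.79252137
 -35.71972271 -36.64665871 -37.58833758] world z [0.156 0.159 0.161 0.163 0.164 0.166 0.167 0.168]
roller off mm -168.0 yaw 3.17 z 54.6 n 1791 u [-76.  77.]
tool in stripe frame mm u,v 6.4 -253.6
```

```bash
python3 - <<'E'
from h import *
w=eyes.camera('wrist'); M=np.array(w['tool_from_camera']); D=w['depth']
v,u=np.nonzero(D>0); L=(ray(w,np.c_[u,v].astype(float))*D[v,u][:,None])@M[:3,:3].T+M[:3,3]
k=(abs(L[:,0])<.03)&(abs(abs(L[:,1])-.047)<.02)&(L[:,2]<.06)
print(k.sum(), np.sort(L[k,2])[::-1][:200:20].round(3))
for z in(.025,-.025):
    for y in(-.045,.045):
        p=np.linalg.inv(M)@[0,y,z,1]; s=p[:2]/p[2]; s=s*(1+w['k1']*(s@s)); print(z,y,(s*w['K'][0,0]+w['K'][:2,2]).round())
o=np.hstack([cv2.resize(w['pixels'],(400,300)),cv2.resize(cv2.imread('pics/s3.png')[120:345,130:430],(400,300))]); cv2.imwrite('pics/w3.png',o)
E
```

```text
37329 [-0.024 -0.025 -0.026 -0.026 -0.026 -0.026 -0.027 -0.027 -0.027 -0.027]
0.025 -0.045 [228. 282.]
0.025 0.045 [425. 282.]
-0.025 -0.045 [197. 340.]
-0.025 0.045 [459. 339.]
```

View pics/w3.png

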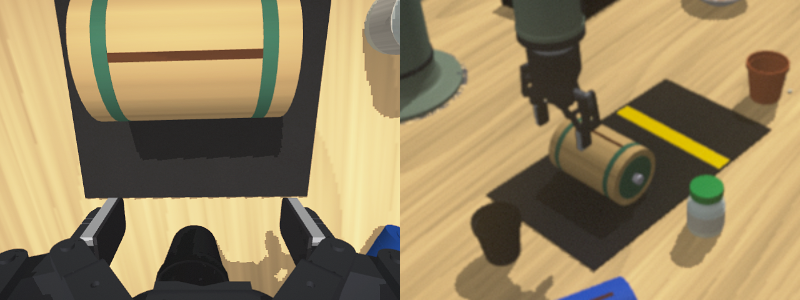

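```bash
python3 - <<'E'
from h import *
s=telemetry.read_state(); e=np.array(s['ee_pos']); q=s['tcp_rot']; T=R.from_quat([q[1],q[2],q[3],q[0]]).as_matrix()
for n in('scene','top'):
    c=cam(n); P,b=cloud(c); L=(P-e)@T*1e3
    k=(b.max(1)<110)&(abs(L[:,0])<55)&(abs(L[:,1])<85)&(L[:,2]<0)&(P[:,2]>.12)
    for z in range(-20,-200,-12):
        j=k&(L[:,2]<=z)&(L[:,2]>z-12)
        if j.sum()>5: print(n,z,j.sum(),'x',np.percentile(L[j,0],[2,98]).round(),'y',np.percentile(L[j,1],[2,98]).round())
E
```

```text
scene -20 27 x [-10.   9.] y [-45.  52.]
scene -32 96 x [-11.  11.] y [-45.  57.]
scene -44 103 x [-10.  11.] y [-45.  57.]
scene -56 84 x [-11.  12.] y [-49.  58.]
scene -68 134 x [-12.  12.] y [-68.  75.]
scene -80 227 x [-16.  12.] y [-70.  75.]
scene -92 231 x [-17.  11.] y [-67.  73.]
scene -104 248 x [-19.  10.] y [-63.  72.]
scene -116 281 x [-19.  10.] y [-62.  70.]
scene -128 111 x [-11.  10.] y [-60.  68.]
scene -140 183 x [-38.  17.] y [-8. 38.]
scene -152 223 x [-38.  19.] y [-12.  39.]
scene -164 225 x [-37.  19.] y [-8. 39.]
scene -176 299 x [-37.  21.] y [-11.  37.]
scene -188 34 x [-34.   6.] y [10. 45.]
```

Both cameras agree: the tips are 25 mm above the TCP, fingers are slim (±12 mm) and the body is well clear. I descend until the tips are at z≈0.07, above the middle and behind the roller.

apply_moves --commands '[{"jaw":0,"tx":0,"ty":-0.2,"tz":1.2,"rx":0,"ry":0,"rz":0},{"jaw":0,"tx":0,"ty":-0.2,"tz":2.4,"rx":0,"ry":0,"rz":0},{"jaw":0,"tx":0,"ty":-0.2,"tz":2.75,"rx":0,"ry":0,"rz":0},{"jaw":0,"tx":0.2,"ty":-0.2,"tz":2.75,"rx":0,"ry":0,"rz":0},{"jaw":0,"tx":0.4,"ty":-0.2,"tz":2.75,"rx":0,"ry":0,"rz":0},{"jaw":0,"tx":0.4,"ty":-0.2,"tz":2.75,"rx":0,"ry":0,"rz":0}]'

```text
t: 2.98
ee_pos: [0.5404, -0.0714, 0.0481]
tcp_rot: [0.001, 0.75, 0.661, 0.001]
force: [-0.2, -0.5, -0.3]
finger_gap: 0.0853
grip_force: 0.0
```

```bash
python3 look.py pics/s4.png
```

```text
t 2.9833 ee [ 0.5404 -0.0714  0.0481] tooly deg -7.19 F [-0.2 -0.5 -0.3]
tip tool z, mm [  3.93675506 -25.46940461 -28.43289783 -29.85980488 -31.37772979
 -32.92030531 -34.07021622 -34.91481553] world z [0.044 0.073 0.076 0.078 0.079 0.081 0.082 0.083]
roller off mm -167.6 yaw 4.33 z 54.5 n 1107 u [-52.  81.]
tool in stripe frame mm u,v 1.4 -240.4
```

apply_moves --commands '[{"jaw":0,"tx":0.1,"ty":0,"tz":0.13,"rx":0,"ry":0,"rz":0},{"jaw":0,"tx":0.2,"ty":0,"tz":0.13,"rx":0,"ry":0,"rz":0},{"jaw":0,"tx":0.3,"ty":0,"tz":0.13,"rx":0,"ry":0,"rz":0},{"jaw":0,"tx":0.35,"ty":0,"tz":0.13,"rx":0,"ry":0,"rz":0},{"jaw":0,"tx":0.4,"ty":0,"tz":0.13,"rx":0,"ry":0,"rz":0},{"jaw":0,"tx":0.45,"ty":0,"tz":0.13,"rx":0,"ry":0,"rz":0},{"jaw":0,"tx":0.5,"ty":0,"tz":0.13,"rx":0,"ry":0,"rz":0},{"jaw":0,"tx":0.55,"ty":0,"tz":0.13,"rx":0,"ry":0,"rz":0},{"jaw":0,"tx":0.6,"ty":0,"tz":0.13,"rx":0,"ry":0,"rz":0},{"jaw":0,"tx":0.65,"ty":0,"tz":0.13,"rx":0,"ry":0,"rz":0},{"jaw":0,"tx":0.7,"ty":0,"tz":0.13,"rx":0,"ry":0,"rz":0},{"jaw":0,"tx":0.75,"ty":0,"tz":0.13,"rx":0,"ry":0,"rz":0},{"jaw":0,"tx":0.8,"ty":0,"tz":0.13,"rx":0,"ry":0,"rz":0},{"jaw":0,"tx":0.85,"ty":0,"tz":0.13,"rx":0,"ry":0,"rz":0},{"jaw":0,"tx":0.9,"ty":0,"tz":0.13,"rx":0,"ry":0,"rz":0},{"jaw":0,"tx":0.95,"ty":0,"tz":0.13,"rx":0,"ry":0,"rz":0},{"jaw":0,"tx":1.0,"ty":0,"tz":0.13,"rx":0,"ry":0,"rz":0}]'

```text
t: 4.45
ee_pos: [0.5432, -0.0459, 0.0436]
tcp_rot: [0.001, 0.751, 0.66, -0.0]
force: [-3.9, -14.9, 23.2]
finger_gap: 0.0852
grip_force: 11.3
```

```bash
python3 look.py pics/s5.png; python3 - <<'E'
import cv2,numpy as np
import sys
from h import *
t=cam('top')['pixels']
cv2.imwrite('pics/c5.png',np.hstack([cv2.resize(cv2.imread('pics/s5.png')[140:330,170:420],(400,300)),cv2.resize(t[190:340,200:400],(400,300))]))
E
```

```text
t 4.45 ee [ 0.5432 -0.0459  0.0436] tooly deg -7.4 F [ -3.9 -14.9  23.2]
tip tool z, mm [ 13.29605959   9.67442287   5.52238016   2.13674867  -1.41197798
  -5.2259895   -8.00131021 -12.07360422] world z [0.03  0.034 0.038 0.042 0.045 0.049 0.052 0.056]
roller off mm -154.8 yaw 3.47 z 54.4 n 1004 u [-47.  81.]
tool in stripe frame mm u,v 0.9 -214.8
```

View pics/c5.png

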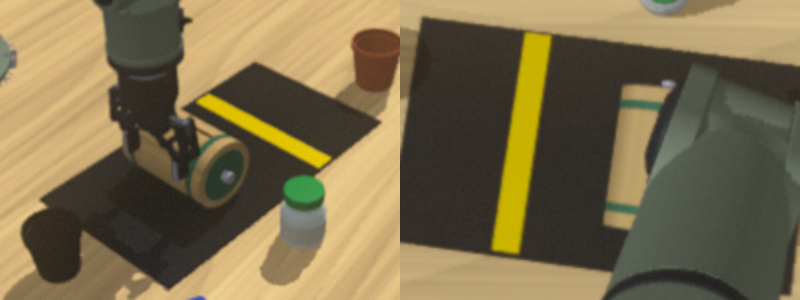

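Left: fingertips against the roller's upper back. Right: the arm partly hides the roller in the top view. It rolled about 13 mm, but the tips stick (15 N back, 23 N up), so they must follow the surface. I back off, rise and measure unobstructed.

apply_moves --commands '[{"jaw":0,"tx":-0.6,"ty":0,"tz":0,"rx":0,"ry":0,"rz":0},{"jaw":0,"tx":-1,"ty":0,"tz":-1,"rx":0,"ry":0,"rz":0},{"jaw":0,"tx":-1,"ty":0,"tz":-2,"rx":0,"ry":0,"rz":0},{"jaw":0,"tx":-1,"ty":0,"tz":-2,"rx":0,"ry":0,"rz":0},{"jaw":0,"tx":-1,"ty":0,"tz":-2,"rx":0,"ry":0,"rz":0}]'

```text
t: 4.97
ee_pos: [0.5399, -0.0729, 0.1037]
tcp_rot: [0.001, 0.751, 0.661, 0.001]
force: [-0.3, 0.8, -0.4]
finger_gap: 0.0853
grip_force: 0.0
```

```bash
python3 look.py
```

```text
t 4.9667 ee [ 0.5399 -0.0729  0.1037] tooly deg -7.28 F [-0.3  0.8 -0.4]
tip tool z, mm [-23.02566944 -29.54183401 -30.94700866 -32.21391852 -33.26757846
 -34.09737268 -36.5023146  -37.19493433] world z [0.127 0.133 0.135 0.136 0.137 0.138 0.14  0.141]
roller off mm -154.2 yaw 1.53 z 54.6 n 1538 u [-74.  80.]
tool in stripe frame mm u,v 1.0 -242.0
```

Pushing squared it up somewhat, with yaw now 1.5°. Next I plan a stroke that follows the rolling surface: upper back, then over the top, then a little in front.

```bash
cat > plan.py <<'E'
import numpy as np,sys
# args: roller off, tool v, tip z now, phi0 deg, phi1 deg, press mm ; prints tx,tz (30 mm units)
c,v,z,f0,f1,p=map(float,sys.argv[1:7]); w=11; Rr=50-p; step=4.
def row(x,h): print('%.2f %.2f'%((x-v)/30,(z-h)/30))
f0,f1=np.radians([f0,f1])
row(c+(50+12)*np.sin(f0)-w,54+62*np.cos(f0)) ; row(c+52*np.sin(f0)-w,54+52*np.cos(f0))
n=int(np.ceil(50*-f0/step))
for f in np.linspace(f0,0,n+1): row(c+Rr*np.sin(f)-w+50*(f-f0),54+Rr*np.cos(f))
c+=50*-f0; print('-- flat, roller at',round(c,1))
n=int(np.ceil(2*w/step))
for s in np.linspace(0,2*w,n+1)[1:]: row(c-w+2*s,54+Rr)
c+=2*w; print('-- front, roller at',round(c,1))
n=max(1,int(np.ceil(50*f1/step)))
for f in np.linspace(0,f1,n+1)[1:]: row(c+50*f+Rr*np.sin(f)+w,54+Rr*np.cos(f))
print('end',c+50*f1)
E
python3 plan.py -154.2 -242 129 -45 30 1.5
```

```text
1.10 1.04
1.33 1.27
1.42 1.36
1.64 1.27
1.87 1.19
2.11 1.12
2.35 1.06
2.60 1.01
2.85 0.96
3.10 0.93
3.35 0.90
3.61 0.89
3.87 0.88
-- flat, roller at -114.9
4.11 0.88
4.36 0.88
4.60 0.88
4.85 0.88
5.09 0.88
5.34 0.88
-- front, roller at -92.9
5.58 0.89
5.83 0.90
6.07 0.92
6.31 0.96
6.55 1.00
6.79 1.04
7.02 1.10
end -66.75015305021262
```

apply_moves --commands '[{"jaw":0,"tx":0.6,"ty":0,"tz":0.8,"rx":0,"ry":0,"rz":0},{"jaw":0,"tx":1.1,"ty":0,"tz":1.1,"rx":0,"ry":0,"rz":0},{"jaw":0,"tx":1.3,"ty":0,"tz":1.27,"rx":0,"ry":0,"rz":0},{"jaw":0,"tx":1.42,"ty":0,"tz":1.36,"rx":0,"ry":0,"rz":0},{"jaw":0,"tx":1.64,"ty":0,"tz":1.27,"rx":0,"ry":0,"rz":0},{"jaw":0,"tx":1.87,"ty":0,"tz":1.19,"rx":0,"ry":0,"rz":0},{"jaw":0,"tx":2.11,"ty":0,"tz":1.12,"rx":0,"ry":0,"rz":0},{"jaw":0,"tx":2.35,"ty":0,"tz":1.06,"rx":0,"ry":0,"rz":0},{"jaw":0,"tx":2.6,"ty":0,"tz":1.01,"rx":0,"ry":0,"rz":0},{"jaw":0,"tx":2.85,"ty":0,"tz":0.96,"rx":0,"ry":0,"rz":0},{"jaw":0,"tx":3.1,"ty":0,"tz":0.93,"rx":0,"ry":0,"rz":0},{"jaw":0,"tx":3.35,"ty":0,"tz":0.9,"rx":0,"ry":0,"rz":0}]'

```text
t: 6.02
ee_pos: [0.5509, 0.0267, 0.0765]
tcp_rot: [-0.001, 0.751, 0.661, -0.001]
force: [-15.8, -2.8, 38.3]
finger_gap: 0.0854
grip_force: 19.4
```

```bash
python3 look.py
```

```text
t 6.0167 ee [0.5509 0.0267 0.0765] tooly deg -7.29 F [-15.8  -2.8  38.3]
tip tool z, mm [ -4.93856685 -10.58864734 -12.85266896 -14.67902238 -15.69012924
 -17.79458479 -19.88687266 -21.18768089] world z [0.081 0.087 0.089 0.091 0.092 0.094 0.096 0.098]
roller off mm -122.2 yaw 1.71 z 54.6 n 1785 u [-76.  77.]
tool in stripe frame mm u,v -0.6 -141.9
```

It rolls as planned (now at -122 mm), but 38 N is heavy, so I ease up by 1 mm for the rest of the stroke.

apply_moves --commands '[{"jaw":0,"tx":0.2,"ty":0,"tz":-0.06,"rx":0,"ry":0,"rz":0},{"jaw":0,"tx":0.45,"ty":0,"tz":-0.06,"rx":0,"ry":0,"rz":0},{"jaw":0,"tx":0.7,"ty":0,"tz":-0.06,"rx":0,"ry":0,"rz":0},{"jaw":0,"tx":0.95,"ty":0,"tz":-0.06,"rx":0,"ry":0,"rz":0},{"jaw":0,"tx":1.2,"ty":0,"tz":-0.06,"rx":0,"ry":0,"rz":0},{"jaw":0,"tx":1.45,"ty":0,"tz":-0.06,"rx":0,"ry":0,"rz":0},{"jaw":0,"tx":1.7,"ty":0,"tz":-0.06,"rx":0,"ry":0,"rz":0},{"jaw":0,"tx":1.95,"ty":0,"tz":-0.06,"rx":0,"ry":0,"rz":0},{"jaw":0,"tx":2.15,"ty":0,"tz":-0.06,"rx":0,"ry":0,"rz":0},{"jaw":0,"tx":2.35,"ty":0,"tz":-0.05,"rx":0,"ry":0,"rz":0}]'

```text
t: 6.9
ee_pos: [0.56, 0.0978, 0.0769]
tcp_rot: [-0.001, 0.75, 0.661, -0.001]
force: [-3.8, 0.6, 5.3]
finger_gap: 0.0854
grip_force: 3.0
```

```bash
python3 look.py
```

```text
t 6.9 ee [0.56   0.0978 0.0769] tooly deg -7.22 F [-3.8  0.6  5.3]
tip tool z, mm [-14.57046255 -25.46640396 -26.47651394 -27.14752803 -28.18877479
 -29.75621996 -32.07637997 -34.4545861 ] world z [0.091 0.102 0.103 0.104 0.105 0.107 0.109 0.111]
roller off mm -85.9 yaw 1.92 z 54.5 n 1891 u [-76.  78.]
tool in stripe frame mm u,v -0.7 -70.2
```

Rolled to -86 mm with light force. I lift, go back behind, and turn the tool to match the roller's yaw (+1.9°) so the next stroke can steer it square.

apply_moves --commands '[{"jaw":0,"tx":0,"ty":0,"tz":-0.5,"rx":0,"ry":0,"rz":0},{"jaw":0,"tx":-0.5,"ty":0,"tz":-0.9,"rx":0,"ry":0,"rz":0},{"jaw":0,"tx":-1.7,"ty":0,"tz":-0.9,"rx":0,"ry":0,"rz":0},{"jaw":0,"tx":-3,"ty":0,"tz":-0.9,"rx":0,"ry":0,"rz":-2},{"jaw":0,"tx":-3,"ty":0,"tz":-0.9,"rx":0,"ry":0,"rz":-2},{"jaw":0,"tx":-3,"ty":0,"tz":-0.9,"rx":0,"ry":0,"rz":-2}]'

```text
t: 7.45
ee_pos: [0.5489, 0.0048, 0.1042]
tcp_rot: [0.0, 0.74, 0.672, -0.0]
force: [0.1, 1.9, -0.7]
finger_gap: 0.0855
grip_force: 0.0
```

```bash
python3 look.py; python3 - <<'E'
from h import *
c=cam('top');m,P,b=measure(c);print(roller(P,b,m),m['stripe'])
E
```

```text
t 7.45 ee [0.5489 0.0048 0.1042] tooly deg -5.49 F [ 0.1  1.9 -0.7]
tip tool z, mm [-27.54535082 -29.78842556 -32.07397615 -33.16894302 -34.91686647
 -36.60184265 -37.61748228 -39.18214436] world z [0.132 0.134 0.136 0.137 0.139 0.141 0.142 0.143]
roller off mm -85.8 yaw 1.92 z 54.7 n 1591 u [-76.  80.]
tool in stripe frame mm u,v 0.1 -163.8
{'off_mm': np.float64(-11.157537033563962), 'yaw_deg': np.float64(2.434954502082441), 'axis_z': np.float64(113.46049423010011), 'u_mid': np.float64(5.19064258641879), 'N': array([0.12360148, 0.99233194]), 'A': array([ 0.99233194, -0.12360148]), 'rms': np.float64(66.91538235763421)} [570.  167.  250.2  30.6  -7.1]
```

```bash
python3 plan.py -85.8 -163.8 129 -45 28 0.7
```

```text
0.77 1.04
1.01 1.27
1.07 1.34
1.30 1.25
1.53 1.17
1.77 1.10
2.01 1.04
2.26 0.98
2.51 0.94
2.77 0.90
3.02 0.88
3.28 0.86
3.54 0.86
-- flat, roller at -46.5
3.79 0.86
4.03 0.86
4.28 0.86
4.52 0.86
4.76 0.86
5.01 0.86
-- front, roller at -24.5
5.24 0.86
5.47 0.87
5.70 0.89
5.93 0.92
6.15 0.96
6.38 1.00
6.59 1.05
end -0.09548230220696752
```

apply_moves --commands '[{"jaw":0,"tx":0.4,"ty":0,"tz":0.7,"rx":0,"ry":0,"rz":0},{"jaw":0,"tx":0.77,"ty":0,"tz":1.05,"rx":0,"ry":0,"rz":0},{"jaw":0,"tx":1.0,"ty":0,"tz":1.27,"rx":0,"ry":0,"rz":0},{"jaw":0,"tx":1.08,"ty":0,"tz":1.34,"rx":0,"ry":0,"rz":0},{"jaw":0,"tx":1.3,"ty":0,"tz":1.25,"rx":0,"ry":0,"rz":0.3},{"jaw":0,"tx":1.53,"ty":0,"tz":1.17,"rx":0,"ry":0,"rz":0.6},{"jaw":0,"tx":1.77,"ty":0,"tz":1.1,"rx":0,"ry":0,"rz":0.9},{"jaw":0,"tx":2.01,"ty":0,"tz":1.04,"rx":0,"ry":0,"rz":1.2},{"jaw":0,"tx":2.26,"ty":0,"tz":0.98,"rx":0,"ry":0,"rz":1.5},{"jaw":0,"tx":2.51,"ty":0,"tz":0.94,"rx":0,"ry":0,"rz":1.8},{"jaw":0,"tx":2.77,"ty":0,"tz":0.9,"rx":0,"ry":0,"rz":2.1},{"jaw":0,"tx":3.02,"ty":0,"tz":0.88,"rx":0,"ry":0,"rz":2.4},{"jaw":0,"tx":3.28,"ty":0,"tz":0.86,"rx":0,"ry":0,"rz":2.7}]'

```text
t: 8.63
ee_pos: [0.5588, 0.1069, 0.0784]
tcp_rot: [0.0, 0.754, 0.657, 0.0]
force: [1.1, 0.4, 1.9]
finger_gap: 0.0855
grip_force: 0.7
```

```bash
python3 look.py
```

```text
t 8.6333 ee [0.5588 0.1069 0.0784] tooly deg -7.91 F [1.1 0.4 1.9]
tip tool z, mm [-12.08098776 -17.20862251 -18.27220399 -20.30076585 -22.4446301
 -23.78256233 -25.4530409  -27.8227616 ] world z [0.09  0.096 0.097 0.099 0.101 0.102 0.104 0.106]
roller off mm -49.1 yaw 1.61 z 54.9 n 1727 u [-76.  77.]
tool in stripe frame mm u,v -3.1 -61.3
```

apply_moves --commands '[{"jaw":0,"tx":0.25,"ty":0,"tz":0.05,"rx":0,"ry":0,"rz":0.5},{"jaw":0,"tx":0.5,"ty":0,"tz":0.05,"rx":0,"ry":0,"rz":1},{"jaw":0,"tx":0.75,"ty":0,"tz":0.05,"rx":0,"ry":0,"rz":1.5},{"jaw":0,"tx":1.0,"ty":0,"tz":0.05,"rx":0,"ry":0,"rz":2},{"jaw":0,"tx":1.2,"ty":0,"tz":0.05,"rx":0,"ry":0,"rz":2.5},{"jaw":0,"tx":1.4,"ty":0,"tz":0.05,"rx":0,"ry":0,"rz":3},{"jaw":0,"tx":1.6,"ty":0,"tz":0.05,"rx":0,"ry":0,"rz":3.5},{"jaw":0,"tx":1.7,"ty":0,"tz":0.05,"rx":0,"ry":0,"rz":4}]'

```text
t: 9.35
ee_pos: [0.5665, 0.1573, 0.0772]
tcp_rot: [0.001, 0.777, 0.63, 0.001]
force: [3.8, -0.2, 7.7]
finger_gap: 0.0858
grip_force: 4.0
```

```bash
python3 look.py
```

```text
t 9.35 ee [0.5665 0.1573 0.0772] tooly deg -11.91 F [ 3.8 -0.2  7.7]
tip tool z, mm [-20.46348218 -25.60304951 -26.833047   -28.01607233 -28.85040776
 -30.16379116 -32.1663648  -33.58673593] world z [0.098 0.103 0.104 0.105 0.106 0.107 0.109 0.111]
roller off mm -24.0 yaw -2.24 z 54.7 n 1765 u [-77.  78.]
tool in stripe frame mm u,v -1.8 -10.3
```

apply_moves --commands '[{"jaw":0,"tx":0.15,"ty":-0.01,"tz":0,"rx":0,"ry":0,"rz":-0.4},{"jaw":0,"tx":0.3,"ty":-0.02,"tz":0,"rx":0,"ry":0,"rz":-0.8},{"jaw":0,"tx":0.45,"ty":-0.03,"tz":0.01,"rx":0,"ry":0,"rz":-1.2},{"jaw":0,"tx":0.6,"ty":-0.04,"tz":0.02,"rx":0,"ry":0,"rz":-1.6},{"jaw":0,"tx":0.75,"ty":-0.05,"tz":0.04,"rx":0,"ry":0,"rz":-2},{"jaw":0,"tx":0.85,"ty":-0.05,"tz":0.06,"rx":0,"ry":0,"rz":-2.2}]'

```text
t: 9.9
ee_pos: [0.5689, 0.182, 0.0745]
tcp_rot: [-0.0, 0.764, 0.645, -0.0]
force: [-0.3, 0.5, -0.3]
finger_gap: 0.0856
grip_force: 0.0
```

```bash
python3 look.py
```

```text
t 9.9 ee [0.5689 0.182  0.0745] tooly deg -9.7 F [-0.3  0.5 -0.3]
tip tool z, mm [-17.41552239 -25.43853603 -27.14852609 -29.33728629 -32.298108
 -33.28931171 -35.46312882 -37.4952843 ] world z [0.092 0.1   0.102 0.104 0.107 0.108 0.11  0.112]
roller off mm -13.6 yaw -2.21 z 54.8 n 1781 u [-76.  78.]
tool in stripe frame mm u,v -2.5 14.5
```

Contact was lost past the top. I lift, go back over the top, and finish the last 13.6 mm while turning 2.2° square.

apply_moves --commands '[{"jaw":0,"tx":0,"ty":0,"tz":-0.5,"rx":0,"ry":0,"rz":0},{"jaw":0,"tx":-0.6,"ty":0,"tz":-0.6,"rx":0,"ry":0,"rz":0},{"jaw":0,"tx":-1.17,"ty":0.05,"tz":-0.5,"rx":0,"ry":0,"rz":0},{"jaw":0,"tx":-1.17,"ty":0.05,"tz":-0.3,"rx":0,"ry":0,"rz":0},{"jaw":0,"tx":-1.17,"ty":0.05,"tz":-0.15,"rx":0,"ry":0,"rz":0},{"jaw":0,"tx":-1.17,"ty":0.05,"tz":-0.09,"rx":0,"ry":0,"rz":0},{"jaw":0,"tx":-1.17,"ty":0.05,"tz":-0.09,"rx":0,"ry":0,"rz":0}]'

```text
t: 10.53
ee_pos: [0.5651, 0.1475, 0.0782]
tcp_rot: [-0.0, 0.765, 0.644, 0.001]
force: [-3.9, 1.0, 18.6]
finger_gap: 0.0853
grip_force: 9.4
```

```bash
python3 look.py
```

```text
t 10.5333 ee [0.5651 0.1475 0.0782] tooly deg -9.75 F [-3.9  1.  18.6]
tip tool z, mm [-12.88802854 -19.99060465 -21.64829188 -23.90550634 -24.89085432
 -25.54890893 -28.12159224 -30.38908029] world z [0.091 0.098 0.1   0.102 0.103 0.104 0.106 0.109]
roller off mm -11.8 yaw -2.13 z 54.7 n 1660 u [-76.  78.]
tool in stripe frame mm u,v -1.9 -20.2
```

apply_moves --commands '[{"jaw":0,"tx":0.1,"ty":0,"tz":-0.01,"rx":0,"ry":0,"rz":-0.3},{"jaw":0,"tx":0.2,"ty":0,"tz":-0.01,"rx":0,"ry":0,"rz":-0.6},{"jaw":0,"tx":0.3,"ty":0,"tz":-0.01,"rx":0,"ry":0,"rz":-0.9},{"jaw":0,"tx":0.4,"ty":0,"tz":-0.01,"rx":0,"ry":0,"rz":-1.2},{"jaw":0,"tx":0.5,"ty":0,"tz":-0.01,"rx":0,"ry":0,"rz":-1.5},{"jaw":0,"tx":0.6,"ty":0,"tz":-0.01,"rx":0,"ry":0,"rz":-1.8},{"jaw":0,"tx":0.68,"ty":0,"tz":-0.01,"rx":0,"ry":0,"rz":-2.1},{"jaw":0,"tx":0.74,"ty":0,"tz":-0.01,"rx":0,"ry":0,"rz":-2.3},{"jaw":0,"tx":0.78,"ty":0,"tz":-0.01,"rx":0,"ry":0,"rz":-2.4},{"jaw":0,"tx":0.78,"ty":0,"tz":-0.01,"rx":0,"ry":0,"rz":-2.4}]'

```text
t: 11.42
ee_pos: [0.5695, 0.1708, 0.0782]
tcp_rot: [0.0, 0.751, 0.661, 0.001]
force: [1.5, -0.4, 11.3]
finger_gap: 0.0853
grip_force: 5.9
```

```bash
python3 look.py
```

```text
t 11.4167 ee [0.5695 0.1708 0.0782] tooly deg -7.31 F [ 1.5 -0.4 11.3]
tip tool z, mm [-17.6062586  -24.4495578  -26.17224699 -27.35410967 -28.49147758
 -29.73321226 -32.53332915 -34.32662603] world z [0.096 0.103 0.104 0.106 0.107 0.108 0.111 0.113]
roller off mm -0.8 yaw -1.88 z 54.8 n 1721 u [-76.  79.]
tool in stripe frame mm u,v -0.5 3.5
```

Position is good (-0.8 mm), but yaw is still -1.9°. I rock back and forth while twisting to square it.

apply_moves --commands '[{"jaw":0,"tx":-0.12,"ty":0,"tz":0.02,"rx":0,"ry":0,"rz":-0.4},{"jaw":0,"tx":-0.24,"ty":0,"tz":0.02,"rx":0,"ry":0,"rz":-0.8},{"jaw":0,"tx":-0.36,"ty":0,"tz":0.02,"rx":0,"ry":0,"rz":-1.2},{"jaw":0,"tx":-0.48,"ty":0,"tz":0.02,"rx":0,"ry":0,"rz":-1.6},{"jaw":0,"tx":-0.56,"ty":0,"tz":0.02,"rx":0,"ry":0,"rz":-2},{"jaw":0,"tx":-0.44,"ty":0,"tz":0.02,"rx":0,"ry":0,"rz":-2.3},{"jaw":0,"tx":-0.32,"ty":0,"tz":0.02,"rx":0,"ry":0,"rz":-2.6},{"jaw":0,"tx":-0.2,"ty":0,"tz":0.02,"rx":0,"ry":0,"rz":-2.8},{"jaw":0,"tx":-0.08,"ty":0,"tz":0.02,"rx":0,"ry":0,"rz":-3},{"jaw":0,"tx":0.0,"ty":0,"tz":0.02,"rx":0,"ry":0,"rz":-3},{"jaw":0,"tx":0.0,"ty":0,"tz":0.02,"rx":0,"ry":0,"rz":-3}]'

```text
t: 12.38
ee_pos: [0.57, 0.1712, 0.0781]
tcp_rot: [0.0, 0.733, 0.68, 0.001]
force: [1.6, 0.7, 18.8]
finger_gap: 0.0857
grip_force: 9.5
```

```bash
python3 look.py
```

```text
t 12.3833 ee [0.57   0.1712 0.0781] tooly deg -4.29 F [ 1.6  0.7 18.8]
tip tool z, mm [-15.55365929 -24.19368865 -26.10157813 -27.68987494 -28.42784341
 -31.29003218 -34.08069959 -35.4244926 ] world z [0.094 0.102 0.104 0.106 0.107 0.109 0.112 0.113]
roller off mm -1.0 yaw -0.56 z 54.8 n 1730 u [-74.  79.]
tool in stripe frame mm u,v -0.1 3.9
```

apply_moves --commands '[{"jaw":0,"tx":0,"ty":0,"tz":-0.1,"rx":0,"ry":0,"rz":0},{"jaw":0,"tx":0,"ty":0,"tz":-0.5,"rx":0,"ry":0,"rz":0},{"jaw":0,"tx":0,"ty":0,"tz":-1.5,"rx":0,"ry":0,"rz":0},{"jaw":0,"tx":0,"ty":0,"tz":-2.8,"rx":0,"ry":0,"rz":0},{"jaw":0,"tx":-1.3,"ty":-0.4,"tz":-3.5,"rx":0,"ry":0,"rz":0},{"jaw":0,"tx":-2.6,"ty":-0.8,"tz":-3.5,"rx":0,"ry":0,"rz":0},{"jaw":0,"tx":-3.9,"ty":-1.2,"tz":-3.5,"rx":0,"ry":0,"rz":0},{"jaw":0,"tx":-5.2,"ty":-1.6,"tz":-3.5,"rx":0,"ry":0,"rz":0},{"jaw":0,"tx":-6.5,"ty":-2,"tz":-3.5,"rx":0,"ry":0,"rz":0},{"jaw":0,"tx":-7.8,"ty":-2,"tz":-3.5,"rx":0,"ry":0,"rz":0},{"jaw":0,"tx":-7.8,"ty":-2,"tz":-3.5,"rx":0,"ry":0,"rz":0},{"jaw":0,"tx":-7.8,"ty":-2,"tz":-3.5,"rx":0,"ry":0,"rz":0}]'

```text
t: 13.43
ee_pos: [0.4909, -0.061, 0.1829]
tcp_rot: [0.0, 0.735, 0.678, 0.0]
force: [1.0, 1.0, 0.7]
finger_gap: 0.0852
grip_force: 0.0
```

```bash
python3 look.py pics/s9.png; sed -i "s/c=cam('scene')/c=cam('top')/" look.py; python3 look.py pics/t9.png; python3 - <<'E'
from h import *
t=cv2.imread('pics/t9.png'); s=cv2.imread('pics/s9.png')
cv2.imwrite('pics/c9.png',np.hstack([cv2.resize(s[140:365,150:450],(400,300)),cv2.resize(t[190:340,200:400],(400,300))]))
E
```

```text
t 13.4333 ee [ 0.4909 -0.061   0.1829] tooly deg -4.58 F [1.  1.  0.7]
tip tool z, mm [-28.10652647 -30.8696443  -32.10126734 -33.71328838 -35.45853565
 -36.55142069 -37.71816571 -38.38035613] world z [0.211 0.214 0.215 0.217 0.218 0.219 0.221 0.221]
roller off mm -1.7 yaw -0.82 z 54.7 n 1812 u [-74.  78.]
tool in stripe frame mm u,v -49.0 -236.5
t 13.4833 ee [ 0.4912 -0.0593  0.1826] tooly deg -4.43 F [-0.1  0.8 -0.6]
tip tool z, mm [] world z []
roller off mm -2.9 yaw -1.59 z 53.7 n 3205 u [-72.  76.]
tool in stripe frame mm u,v -48.9 -234.8
```

View pics/c9.png

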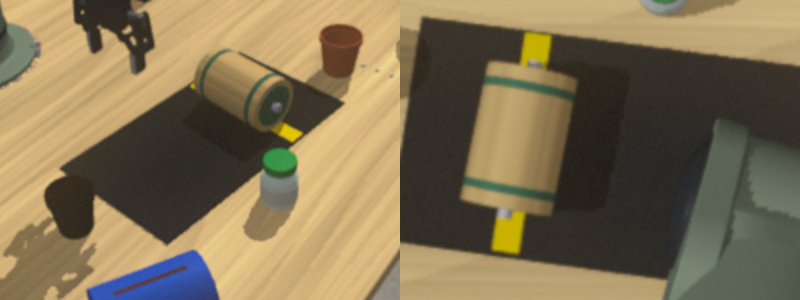

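The roller sits over the stripe, whose ends show at both stubs (535,62 and 505,215 in the right half). The bystanders have not moved. It remains about 2 mm short and 1° off, so I make one fine touch-up from the top.

apply_moves --commands '[{"jaw":0,"tx":1.3,"ty":0.5,"tz":0,"rx":0,"ry":0,"rz":4},{"jaw":0,"tx":2.6,"ty":1,"tz":0,"rx":0,"ry":0,"rz":4},{"jaw":0,"tx":3.9,"ty":1.5,"tz":0,"rx":0,"ry":0,"rz":4},{"jaw":0,"tx":5.2,"ty":2,"tz":0,"rx":0,"ry":0,"rz":4},{"jaw":0,"tx":6.5,"ty":2,"tz":0,"rx":0,"ry":0,"rz":4},{"jaw":0,"tx":7.5,"ty":2,"tz":0.5,"rx":0,"ry":0,"rz":4},{"jaw":0,"tx":7.5,"ty":2,"tz":1.8,"rx":0,"ry":0,"rz":4},{"jaw":0,"tx":7.5,"ty":2,"tz":2.8,"rx":0,"ry":0,"rz":4},{"jaw":0,"tx":7.5,"ty":2,"tz":3.2,"rx":0,"ry":0,"rz":4},{"jaw":0,"tx":7.5,"ty":2,"tz":3.35,"rx":0,"ry":0,"rz":4},{"jaw":0,"tx":7.5,"ty":2,"tz":3.43,"rx":0,"ry":0,"rz":4},{"jaw":0,"tx":7.5,"ty":2,"tz":3.47,"rx":0,"ry":0,"rz":4},{"jaw":0,"tx":7.5,"ty":2,"tz":3.47,"rx":0,"ry":0,"rz":4}]'

```text
t: 14.62
ee_pos: [0.5688, 0.1606, 0.0794]
tcp_rot: [0.0, 0.757, 0.654, 0.001]
force: [0.2, -0.1, -0.4]
finger_gap: 0.0857
grip_force: 0.0
```

```bash
sed -i "s/c=cam('top')/c=cam('scene')/" look.py; python3 look.py
```

```text
t 14.6167 ee [0.5688 0.1606 0.0794] tooly deg -8.38 F [ 0.2 -0.1 -0.4]
tip tool z, mm [-16.88837471 -19.37929071 -21.22344276 -23.24366656 -25.01330109
 -26.07595359 -29.15686128 -31.86202601] world z [0.096 0.099 0.101 0.103 0.105 0.106 0.108 0.111]
roller off mm -1.3 yaw -0.91 z 54.7 n 1688 u [-74.  79.]
tool in stripe frame mm u,v 0.0 -6.7
```

apply_moves --commands '[{"jaw":0,"tx":0,"ty":0,"tz":0.06,"rx":0,"ry":0,"rz":0},{"jaw":0,"tx":0,"ty":0,"tz":0.07,"rx":0,"ry":0,"rz":0},{"jaw":0,"tx":0.12,"ty":0,"tz":0.07,"rx":0,"ry":0,"rz":-0.5},{"jaw":0,"tx":0.24,"ty":0,"tz":0.07,"rx":0,"ry":0,"rz":-1},{"jaw":0,"tx":0.36,"ty":0,"tz":0.07,"rx":0,"ry":0,"rz":-1.5},{"jaw":0,"tx":0.48,"ty":0,"tz":0.07,"rx":0,"ry":0,"rz":-2},{"jaw":0,"tx":0.56,"ty":0,"tz":0.07,"rx":0,"ry":0,"rz":-2.5},{"jaw":0,"tx":0.46,"ty":0,"tz":0.07,"rx":0,"ry":0,"rz":-3},{"jaw":0,"tx":0.34,"ty":0,"tz":0.07,"rx":0,"ry":0,"rz":-3.5},{"jaw":0,"tx":0.22,"ty":0,"tz":0.07,"rx":0,"ry":0,"rz":-4},{"jaw":0,"tx":0.16,"ty":0,"tz":0.07,"rx":0,"ry":0,"rz":-4.2},{"jaw":0,"tx":0.16,"ty":0,"tz":0.07,"rx":0,"ry":0,"rz":-4.2}]'

```text
t: 15.67
ee_pos: [0.5697, 0.1652, 0.0781]
tcp_rot: [0.0, 0.733, 0.681, 0.001]
force: [-4.3, 0.6, 22.5]
finger_gap: 0.0853
grip_force: 11.6
```

```bash
python3 look.py
```

```text
t 15.6667 ee [0.5697 0.1652 0.0781] tooly deg -4.21 F [-4.3  0.6 22.5]
tip tool z, mm [-19.66438754 -23.84001755 -24.84609834 -26.1359248  -27.90391064
 -29.30882947 -32.16037301 -34.16432601] world z [0.098 0.102 0.103 0.104 0.106 0.107 0.11  0.112]
roller off mm -0.4 yaw -0.78 z 54.9 n 1736 u [-74.  78.]
tool in stripe frame mm u,v 0.4 -2.1
```

apply_moves --commands '[{"jaw":0,"tx":0.12,"ty":0,"tz":0,"rx":0,"ry":0,"rz":-0.3},{"jaw":0,"tx":0.24,"ty":0,"tz":0,"rx":0,"ry":0,"rz":-0.6},{"jaw":0,"tx":0.36,"ty":0,"tz":0,"rx":0,"ry":0,"rz":-0.9},{"jaw":0,"tx":0.48,"ty":0,"tz":0,"rx":0,"ry":0,"rz":-1.2},{"jaw":0,"tx":0.54,"ty":0,"tz":0,"rx":0,"ry":0,"rz":-1.5},{"jaw":0,"tx":0.44,"ty":0,"tz":0,"rx":0,"ry":0,"rz":-1.5},{"jaw":0,"tx":0.32,"ty":0,"tz":0,"rx":0,"ry":0,"rz":-1.5},{"jaw":0,"tx":0.2,"ty":0,"tz":0,"rx":0,"ry":0,"rz":-1.5},{"jaw":0,"tx":0.1,"ty":0,"tz":0,"rx":0,"ry":0,"rz":-1.5},{"jaw":0,"tx":0.07,"ty":0,"tz":0,"rx":0,"ry":0,"rz":-1.5},{"jaw":0,"tx":0.07,"ty":0,"tz":0,"rx":0,"ry":0,"rz":-1.5}]'

```text
t: 16.63
ee_pos: [0.5699, 0.1674, 0.0781]
tcp_rot: [0.0, 0.724, 0.69, 0.001]
force: [-2.9, -0.4, 23.1]
finger_gap: 0.0852
grip_force: 11.4
```

```bash
python3 look.py
```

```text
t 16.6333 ee [0.5699 0.1674 0.0781] tooly deg -2.71 F [-2.9 -0.4 23.1]
tip tool z, mm [-15.56202502 -24.10415532 -25.80539856 -26.95580747 -29.49848529
 -31.68001155 -33.62847703 -35.63228387] world z [0.094 0.102 0.104 0.105 0.108 0.11  0.112 0.114]
roller off mm -0.2 yaw -0.98 z 54.8 n 1713 u [-75.  80.]
tool in stripe frame mm u,v 0.3 0.2
```

Position -0.2 mm, yaw about -0.9° and close to the measurement noise. That is good enough, so I take the hand away.

apply_moves --commands '[{"jaw":0,"tx":0,"ty":0,"tz":-0.1,"rx":0,"ry":0,"rz":0},{"jaw":0,"tx":0,"ty":0,"tz":-0.5,"rx":0,"ry":0,"rz":0},{"jaw":0,"tx":0,"ty":0,"tz":-1.5,"rx":0,"ry":0,"rz":0},{"jaw":0,"tx":0,"ty":0,"tz":-2.8,"rx":0,"ry":0,"rz":0},{"jaw":0,"tx":-1.3,"ty":-0.4,"tz":-3.5,"rx":0,"ry":0,"rz":0},{"jaw":0,"tx":-2.6,"ty":-0.8,"tz":-3.5,"rx":0,"ry":0,"rz":0},{"jaw":0,"tx":-3.9,"ty":-1.2,"tz":-3.5,"rx":0,"ry":0,"rz":0},{"jaw":0,"tx":-5.2,"ty":-1.6,"tz":-3.5,"rx":0,"ry":0,"rz":0},{"jaw":0,"tx":-6.5,"ty":-2,"tz":-3.5,"rx":0,"ry":0,"rz":0},{"jaw":0,"tx":-7.8,"ty":-2,"tz":-3.5,"rx":0,"ry":0,"rz":0},{"jaw":0,"tx":-7.8,"ty":-2,"tz":-3.5,"rx":0,"ry":0,"rz":0},{"jaw":0,"tx":-7.8,"ty":-2,"tz":-3.5,"rx":0,"ry":0,"rz":0},{"jaw":0,"tx":-7.8,"ty":-2,"tz":-3.5,"rx":0,"ry":0,"rz":0}]'

```text
t: 17.77
ee_pos: [0.4983, -0.0636, 0.1817]
tcp_rot: [0.0, 0.724, 0.69, 0.0]
force: [0.4, -0.1, -0.1]
finger_gap: 0.0854
grip_force: 0.0
```

```bash
python3 look.py; sed "s/c=cam('scene')/c=cam('top')/" look.py > lookt.py; python3 lookt.py
```

```text
t 17.7667 ee [ 0.4983 -0.0636  0.1817] tooly deg -2.7 F [ 0.4 -0.1 -0.1]
tip tool z, mm [-28.26401071 -30.99171758 -32.67588346 -33.70662888 -35.21466223
 -36.33705526 -37.89010518 -38.30824655] world z [0.21  0.213 0.214 0.215 0.217 0.218 0.22  0.22 ]
roller off mm -0.1 yaw -0.70 z 54.7 n 1805 u [-75.  79.]
tool in stripe frame mm u,v -41.4 -238.0
t 17.8167 ee [ 0.4983 -0.0629  0.1815] tooly deg -2.62 F [-0.5  0.   0.4]
tip tool z, mm [] world z []
roller off mm -1.4 yaw -1.64 z 53.7 n 3212 u [-72.  76.]
tool in stripe frame mm u,v -41.4 -237.4
```

Both cameras put it within 1.5 mm and about 1° of the stripe, so I hand in.

```bash
python3 -c "
from station import r
print(r.sign_off())"
```

```text
the job is handed in; nothing more can be done
None
```

The wooden roller is at rest over the stripe, within about 1.5 mm of its middle and 1–1.5° of square by both cameras; the hand is clear, the pots and jar were not touched, and the job was handed in at about 18 s of the 72 s allowed, with no verdict shown.

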